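Put the stacked calibration weights away in their nests

ROBOT

A 6-joint arm with a two-finger parallel gripper is mounted at the origin on the work surface; the furniture and walls round the work are solid. World frame = base frame: x ahead of the robot, y to its left, z up, the work surface at z = 0. Lengths are in m, angles in rad, forces in N, time in s.
With the tool pointing down it reaches from about 0.325 to 0.9 m from the base axis. Payload 6.1 kg.
Tool frame: the origin (TCP) lies midway between the tips of the shut fingers; the grasp point (between the pads) lies 19 mm behind it (grip_point_offset is the x of the grasp point in the tool frame, in m); x points along the fingers, y is the direction in which the jaws open and shut, and the axes are right-handed (so a half turn about x gives the same grasp; the last joint's range is limited). The gripper opens to 85 mm and grips with 20 to 120 N. Pads are 22 mm wide; open, the fingers measure 114 mm over their backs; the gripper's body (76 mm by 85 mm) begins 54 mm behind the grasp point. The pads swing forward as they close: fully open they stand 13 mm farther back than shut.
Start: joints at [-1.261, 0.22, 1.526, -0, 1.395, -0.126], TCP at [0.264, -0.567, 0.231] pointing down, gripper open.
Joint ranges: [-2.98, 2.98], [-0.91, 2.08], [0.09, 2.57], [-1.24, 4.39], [0.2, 2.65], [-2.68, 2.68]. Speed limits (rad/s): [2.57, 2.57, 3.01, 3.14, 3.14, 3.14].

INTERFACE

Orientations are given as a unit quaternion [x, y, z, w].
In Python, from cell import * gives the robot as it stands.
- The arm moves only by the shell command python3 -m inch 'ROWS' [FORCE]. ROWS is JSON, a list of rows, each an object with "slide": the shift along the tool's x, y, z in m, a list of three; "delta_rot": the turn, a rotation vector about the tool's x, y, z in degrees, a list of three; "fingers": the opening, from 0 (shut) to 1 (fully open). A call has 1 to 10 rows; each row shifts and turns the commanded pose from where the row before left it, along the tool's axes as they then stand; what a row does not reach is not made up. A row lasts 1/12 s, in which the tool goes at most 41.7 mm and 7.16 degrees, less where a joint would pass 70% of its speed; a pose out of reach is approached as far as the arm can. A call with a gripper value outside its range is refused whole. The fingers move at their own pace and stop on an object; FORCE is the grip in N (left out, the last holds). Time passes only in rows, so rows that do not move let the fingers close. It gives the time, the measured TCP pose, the force and the opening at its end, in the units of the state.
- read_state(): the state, without advancing time (a new reading comes with each control period).
- grab_frame(name): name is "scene" or "side" or "wrist"; returns a dict with "color" (384x512x3 uint8, red, green, blue), "fov_y" (degrees; the focal length in pixels is half the picture's height over the tangent of half this angle, whatever the lens; pixels are square), "cx", "cy" (the principal point, pixels), "k1" (the pictures are not rectified: a ray, as slopes to the right and down, at radius r is drawn at 1 + k1 r^2 times it, then the intrinsics apply), "rvec" (rotation vector, rad) and "tvec" (3), from world to camera coordinates, as OpenCV has them; the wrist camera has in their place "mount" (4x4, takes a point from camera to tool coordinates, whose origin is the TCP and whose axes are the tool frame's). Camera axes: x right, y down, z forward; pixel columns grow to the right and rows downward; lengths in m; the calibration is good to about 2 mm. A picture is of the moment at which its call begins: read the wrist's pose just before it. There is no depth.
- job_done(): hands the job in, once; it reports no verdict.
The state is a dict: "clock": time; "joint_positions": joint angles; "qd": joint speeds; "joint_torque": joint torques, N m; "tool_pos": TCP position; "ee_rot": TCP orientation; "ft_force": force on the tool from outside, world axes, zero at the start; "wrist_torque": the same for the moment, N m; "gripper_width": opening from 0.0 (shut) to 1.0 (fully open).
Only numpy, scipy, OpenCV 4.12 (cv2) and the standard library are available. Lean on these libraries where they do the work, as an engineer would, in place of code of your own. Each camera call takes 0.05 s, during which the arm holds its last target. There are 200 camera calls.

TASK

The balance has been checked and the four steel disc check weights are still stacked on the worktop. Take the stack apart and set each weight flat in the recess of the wooden block made for its diameter (each recess is a little wider than its own weight). Set the weights down rather than dropping them, and leave the beaker and the flask undisturbed.

Things in the scene. Friction and masses are not known exactly. Their poses are not given: they have to be found in the camera images.
- weight_a: largest of four plain steel disc weights (upright cylinders): 54 mm in diameter, 28 mm high, about 0.50 kg, loose. At the start the bottom of the stack, standing on the worktop. Origin: centre of its underside; z is its axis, up.
- weight_b: second largest of four plain steel disc weights (upright cylinders): 43 mm in diameter, 28 mm high, about 0.32 kg, loose. At the start the second from below in the stack, standing on the 54 mm weight. Origin: centre of its underside; z is its axis, up.
- weight_c: third of four plain steel disc weights (upright cylinders): 32 mm in diameter, 28 mm high, about 0.18 kg, loose. At the start the third from below, standing on the 43 mm weight. Origin: centre of its underside; z is its axis, up.
- weight_d: smallest of four plain steel disc weights (upright cylinders): 21 mm in diameter, 28 mm high, about 0.08 kg, loose. At the start the top of the stack, standing on the 32 mm weight. Origin: centre of its underside; z is its axis, up.
- nest_a: flat light-wood storage block 84 x 84 x 14 mm, fixed to the worktop, all four alike outside; this one has a round recess 64 mm wide and 5 mm deep in the middle of its top, for the 54 mm weight. Origin: centre of its underside, on the worktop; z up, x and y along its sides. The recess floor is 9 mm above the origin, the block's top 14 mm.
- nest_b: flat light-wood storage block 84 x 84 x 14 mm, fixed to the worktop, all four alike outside; this one has a round recess 53 mm wide and 5 mm deep in the middle of its top, for the 43 mm weight. Origin: centre of its underside, on the worktop; z up, x and y along its sides. The recess floor is 9 mm above the origin, the block's top 14 mm.
- nest_c: flat light-wood storage block 84 x 84 x 14 mm, fixed to the worktop, all four alike outside; this one has a round recess 42 mm wide and 5 mm deep in the middle of its top, for the 32 mm weight. Origin: centre of its underside, on the worktop; z up, x and y along its sides. The recess floor is 9 mm above the origin, the block's top 14 mm.
- nest_d: flat light-wood storage block 84 x 84 x 14 mm, fixed to the worktop, all four alike outside; this one has a round recess 31 mm wide and 5 mm deep in the middle of its top, for the 21 mm weight. Origin: centre of its underside, on the worktop; z up, x and y along its sides. The recess floor is 9 mm above the origin, the block's top 14 mm.
- beaker: bystander: empty glass beaker, 53 mm wide, 68 mm high, loose, standing on the worktop among or beside the blocks; leave it alone. Origin: centre of its underside.
- flask: bystander: small conical glass flask with cotton plug and pink content, 60 mm wide, 107 mm high, loose, on the worktop at the far left, behind a fixed gas burner (about 160 x 160 mm, 135 mm high, at x 0.54, y 0.09, never moves; carry things over or round it); leave the flask alone. Origin: centre of its underside.
Mind the look-alikes: they are no part of the job. What is shaped like the weight_a but blue or purple is not meant.

How it is judged:
By the outcome, as a careful person would: the job done as asked, in the order asked, and still so for the second after the job is handed in, with the robot touching nothing.
It also fails if it takes over 144 s, if anything falls off the work surface, if the arm or the gripper's body presses on something with over 40 N, if the wrist force passes 120 N, or if a joint passes its speed limit or range.

## Working session

There is one attempt and no reset: what is moved stays moved. The work goes in short steps, Python scripts to look and compute and a shell command to move; the robot and the scene stay as the last step left them, time stands still between calls to the robot, and variables do not carry over. Pictures are saved under pics/ and viewed, about 12 in all and at most 16, crops included, and the job is handed in when it is done.

```bash
ls; mkdir -p pics
cat > h.py <<'E'
from cell import *
import numpy as np, cv2
from scipy.spatial.transform import Rotation as R
def KD(f):
    h=f["color"].shape[0]; fl=h/2/np.tan(np.radians(f["fov_y"])/2)
    return np.array([[fl,0,f["cx"]],[0,fl,f["cy"]],[0,0,1]]),np.array([f["k1"],0,0,0.])
def ext(f,s=None):
    if "rvec" in f: return R.from_rotvec(np.ravel(f["rvec"])).as_matrix(),np.ravel(f["tvec"])
    T=np.eye(4);T[:3,:3]=R.from_quat(s["ee_rot"]).as_matrix();T[:3,3]=s["tool_pos"]
    M=np.linalg.inv(T@np.array(f["mount"]));return M[:3,:3],M[:3,3]
def proj(f,P,s=None):
    r,t=ext(f,s);K,D=KD(f)
    return cv2.projectPoints(np.atleast_2d(np.array(P,float)),cv2.Rodrigues(r)[0],t,K,D)[0][:,0]
def back(f,uv,z,s=None):
    r,t=ext(f,s);K,D=KD(f)
    n=cv2.undistortPoints(np.array(uv,float).reshape(-1,1,2),K,D)[:,0]
    d=np.c_[n,np.ones(len(n))]@r; c=-r.T@t
    return c+d*((z-c[2])/d[:,2])[:,None]
def save(f,n,x0=0,y0=0,x1=512,y1=384,k=1.5):
    im=f["color"][y0:y1,x0:x1,::-1]; cv2.imwrite("pics/"+n,cv2.resize(im,None,fx=k,fy=k,interpolation=cv2.INTER_CUBIC))
E
python3 - <<'E'
from h import *
import pickle
s=read_state();print(s)
for n in("scene","side","wrist"):
    s=read_state();f=grab_frame(n);pickle.dump((f,s),open(n+".pkl","wb"));save(f,n+".png")
    r,t=ext(f,s);print(n,f["fov_y"],f["k1"],-r.T@t)
E
```

```text
pics
{'clock': 0.0, 'joint_positions': array([-1.26109317e+00,  2.21236994e-01,  1.52765675e+00, -8.54024867e-06,
        1.39469914e+00, -1.26091765e-01]), 'qd': array([-0.00092311, -0.0004695 , -0.00029832,  0.00136806,  0.00061837,
        0.00011358]), 'joint_torque': array([ 4.57918050e-04, -4.96903288e+01, -3.89393270e+01, -2.15053619e-04,
        1.11166920e-02, -2.75284145e-05]), 'tool_pos': array([ 0.26363789, -0.56598263,  0.23016836]), 'ee_rot': array([-0.69031837, -0.1535648 ,  0.69045396, -0.15215693]), 'ft_force': array([-0.43536132,  0.01415673, -0.51158335]), 'wrist_torque': array([ 0.00504559,  0.02822705, -0.01393036]), 'gripper_width': 0.9956466171418515}
scene 57.27074669127163 -0.057101121633629195 [ 0.01571695 -0.55520542  0.58459304]
side 49.70313795854729 -0.13558658834843934 [0.03724191 0.41012087 1.20650804]
wrist 71.19668257322756 -0.017172566001858732 [ 0.3217199  -0.5391311   0.37367429]
```

View pics/scene.png

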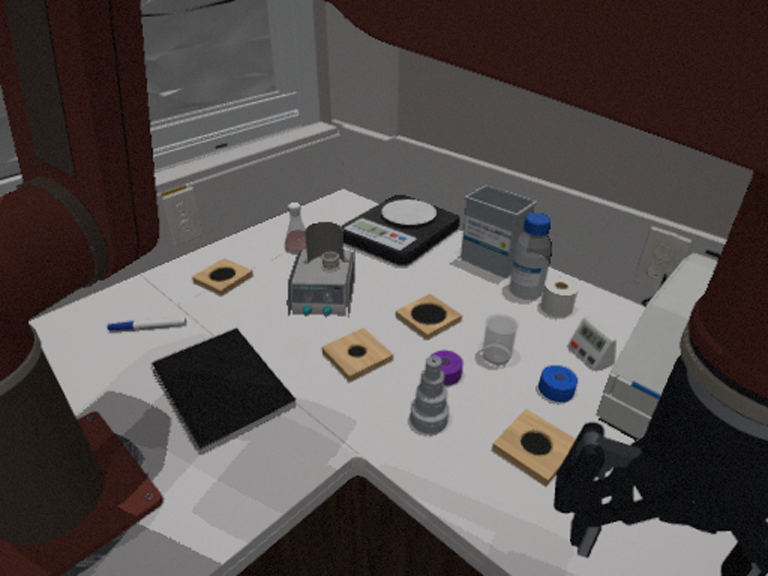

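View pics/side.png

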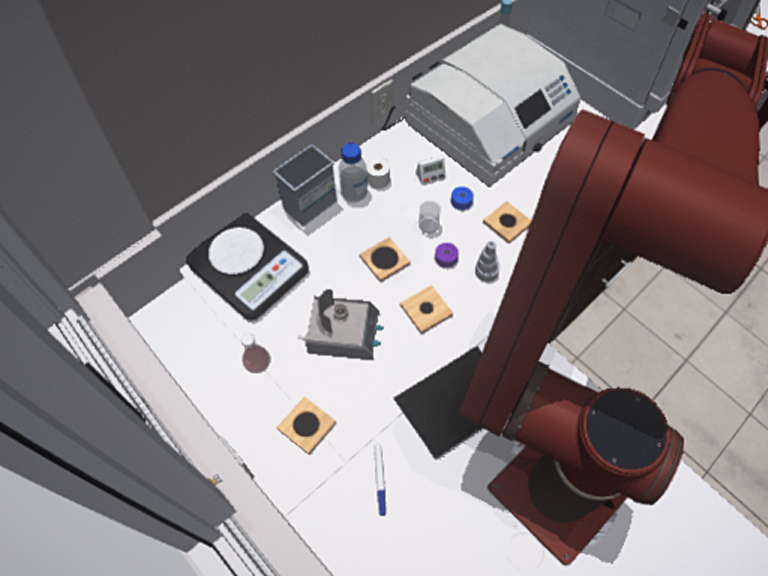

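Scene picture (in shown pixels): the grey stack is at (431,395), with blocks at (222,275), (357,353), (429,315) and (535,445), and the beaker at (499,340). Side picture: the stack is at (487,262), with blocks at (306,424), (427,309), (385,258) and (507,221), the beaker at (429,218) and the flask at (255,355).
Look-alikes: the purple disc at side (447,254) / scene (447,367), the blue disc at side (462,198) / scene (558,383), and the white roll at scene (560,297). The stack of plain steel discs is the one I want.

Run:
```python
from h import *
import pickle
def measure(n,bl):
    f,s=pickle.load(open(n+".pkl","rb"));im=f["color"];hsv=cv2.cvtColor(im,cv2.COLOR_RGB2HSV)
    m=cv2.inRange(hsv,(8,50,90),(25,200,255))
    k,l,st,c=cv2.connectedComponentsWithStats(m)
    for i in range(1,k):
        if st[i,4]<150: continue
        cn=cv2.findContours((l==i).astype(np.uint8),cv2.RETR_EXTERNAL,cv2.CHAIN_APPROX_NONE)[0][0][:,0]
        P=back(f,cn,0.014,s)[:,:2]
        rect=cv2.minAreaRect((P*1000).astype(np.float32))
        fill=np.zeros(m.shape,np.uint8);cv2.drawContours(fill,[cn.reshape(-1,1,2)],-1,255,-1)
        fill=cv2.erode(fill,np.ones((3,3)))
        d=((hsv[...,2]<70)&(fill>0)).astype(np.uint8)
        cs=cv2.findContours(d,cv2.RETR_EXTERNAL,cv2.CHAIN_APPROX_NONE)[0]
        if not cs: print(n,st[i],"no rec");continue
        q=max(cs,key=cv2.contourArea)[:,0];Q=back(f,q,0.014,s)[:,:2]*1000
        (u,v),_,_=cv2.fitEllipse(Q.astype(np.float32)) if len(Q)>5 else ((0,0),0,0)
        A=d.sum();  # px area -> mm^2 by block area
        Pa=cv2.contourArea((back(f,q,0.014,s)[:,:2]*1000).astype(np.float32))
        print(n,c[i].round(),"rect",np.round(rect[0],1),np.round(rect[1],1),round(rect[2],1),"recess c",np.round((u,v),1),"diam",round(2*(Pa/np.pi)**.5,1))
for n in("scene","side","wrist"): measure(n,0)
fs,ss=pickle.load(open("side.pkl","rb"));fc,_=pickle.load(open("scene.pkl","rb"))
print("stack guess top", back(fs,[[490/1.5,245/1.5]],0.112),back(fc,[[433/1.5,360/1.5]],0.112))
print("beaker",back(fc,[[498/1.5,358/1.5]],0),"flask",back(fc,[[296/1.5,247/1.5]],0))
a=fc["color"][225:295,265:310,::-1];b=fs["color"][150:195,305:345,::-1]
A=cv2.resize(a,(450,700)[::1],interpolation=2)[:600];B=cv2.resize(b,(400,450),interpolation=2)
A=cv2.resize(a,(385,600),interpolation=2);B=cv2.resize(b,(400,450),interpolation=2)
C=np.zeros((600,785,3),np.uint8);C[:,:385]=A;C[:450,385:]=B;cv2.imwrite("pics/crop.png",C)
```

```text
scene [148. 183.] rect [428.5 268.3] [86.8 97.6] 8.1 recess c [428. 273.] diam 42.5
scene [286. 210.] rect [ 607.9 -108.1] [94.3 89.1] 82.0 recess c [ 609.7 -104.6] diam 55.4
scene [238. 235.] rect [452.6 -87.4] [95.1 85. ] 79.7 recess c [452.8 -83.9] diam 22.7
scene [357. 296.] rect [ 489.7 -391.6] [86.4 85.8] 88.9 recess c [ 488.5 -390.3] diam 36.0
side [338. 147.] rect [ 488.9 -387. ] [87.1 91. ] 0.6 recess c [ 490.  -388.4] diam 31.2
side [256. 173.] rect [ 609.3 -100.8] [85.4 87.4] 82.1 recess c [ 610.7 -101.6] diam 53.5
side [284. 206.] rect [452.6 -80. ] [85.9 86.5] 79.4 recess c [453.4 -81.4] diam 20.9
side [204. 283.] rect [427.4 276.6] [85.6 84. ] 9.3 recess c [428.4 276.7] diam 44.3
stack guess top [[ 0.43379217 -0.24589717  0.112     ]] [[ 0.43416358 -0.25097082  0.112     ]]
beaker [[ 0.60990972 -0.25317735  0.        ]] flask [[0.60917313 0.26619921 0.        ]]
```

View pics/crop.png

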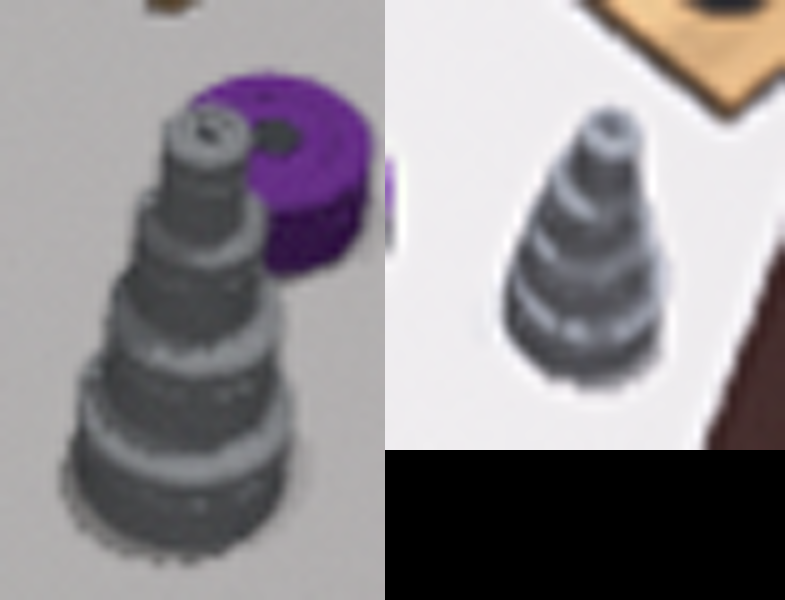

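View pics/wrist.png

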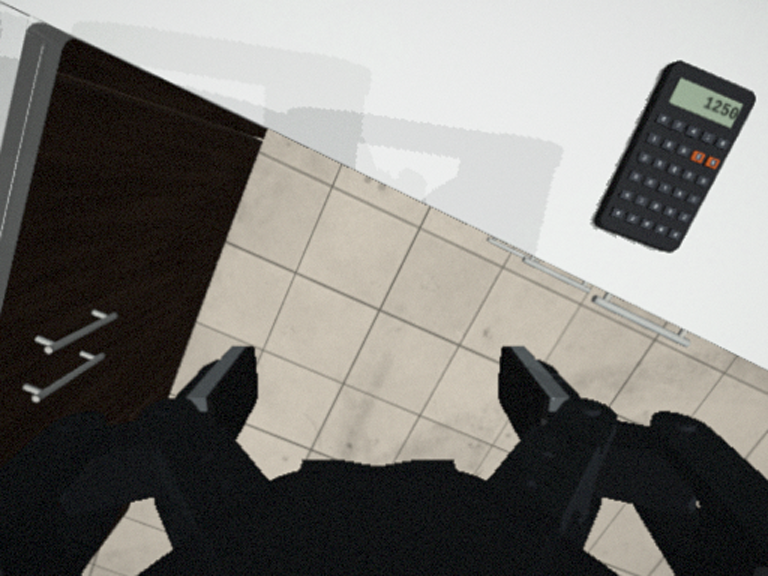

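Run:
```python
from h import *
import pickle
f,s=pickle.load(open("side.pkl","rb"));fc,_=pickle.load(open("scene.pkl","rb"))
print("R",R.from_quat(s["ee_rot"]).as_matrix().round(3))
for n,g in(("side",f),("scene",fc)):
    hsv=cv2.cvtColor(g["color"],cv2.COLOR_RGB2HSV);m=cv2.inRange(hsv,(130,90,40),(165,255,255))
    y,x=np.nonzero(m);print(n,"purple",back(g,[[x.mean(),y.mean()]],0.016).round(3))
    print(n,"stack base",back(g,[[(305+585/10-0-38.5+0)*1,150+33]] if n=="side" else [[265+178/8.57,225+480/8.57]],0.014).round(3))
Rm=R.from_quat(s["ee_rot"]).as_matrix()
d=np.array([.434,-.249,.25])-s["tool_pos"];print("tool shift to above stack",(Rm.T@d).round(3))
yw=np.degrees(np.arctan2(Rm[1,1],Rm[0,1]));print("jaw yaw",yw)
print("mount",np.round(fc.get("mount",0) if 0 else pickle.load(open("wrist.pkl","rb"))[0]["mount"],3))
```

```text
R [[-0.001  0.422 -0.907]
 [ 0.002 -0.907 -0.422]
 [-1.    -0.002 -0.   ]]
side purple [[ 0.52  -0.211  0.016]]
side stack base [[ 0.419 -0.241  0.014]]
scene purple [[ 0.526 -0.217  0.016]]
scene stack base [[ 0.419 -0.263  0.014]]
tool shift to above stack [-0.019 -0.215 -0.288]
jaw yaw -65.0292467278874
mount [[-0.001 -0.258  0.966 -0.143]
 [ 1.    -0.     0.    -0.   ]
 [ 0.     0.966  0.258 -0.064]
 [ 0.     0.     0.     1.   ]]
```

```bash
python3 -m inch '[{"slide":[-0.002,-0.018,-0.024],"delta_rot":[0,0,0],"fingers":1},{"slide":[-0.002,-0.018,-0.024],"delta_rot":[0,0,0],"fingers":1},{"slide":[-0.002,-0.018,-0.024],"delta_rot":[0,0,0],"fingers":1},{"slide":[-0.002,-0.018,-0.024],"delta_rot":[0,0,0],"fingers":1},{"slide":[-0.002,-0.018,-0.024],"delta_rot":[0,0,0],"fingers":1},{"slide":[-0.002,-0.018,-0.024],"delta_rot":[0,0,0],"fingers":1},{"slide":[-0.002,-0.018,-0.024],"delta_rot":[0,0,0],"fingers":1},{"slide":[-0.002,-0.018,-0.024],"delta_rot":[0,0,0],"fingers":1},{"slide":[-0.002,-0.018,-0.024],"delta_rot":[0,0,0],"fingers":1},{"slide":[-0.002,-0.018,-0.024],"delta_rot":[0,0,0],"fingers":1}]' 60
python3 -m inch '[{"slide":[0,-0.018,-0.024],"delta_rot":[0,0,0],"fingers":1},{"slide":[0,-0.017,-0.024],"delta_rot":[0,0,0],"fingers":1},{"slide":[0,0,0],"delta_rot":[0,0,0],"fingers":1},{"slide":[0,0,0],"delta_rot":[0,0,0],"fingers":1},{"slide":[0,0,0],"delta_rot":[0,0,0],"fingers":1}]'
python3 - <<'E'
from h import *
import pickle
s=read_state();f=grab_frame("wrist");pickle.dump((f,s),open("w1.pkl","wb"));save(f,"w1.png")
print(s["tool_pos"],s["ee_rot"],s["ft_force"])
E
```

```text
clock: 0.98
tool_pos: [0.4057, -0.3006, 0.2512]
ee_rot: [-0.69, -0.153, 0.69, -0.153]
ft_force: [0.5, -0.4, -0.4]
gripper_width: 0.997
clock: 1.4
tool_pos: [0.4339, -0.2503, 0.2511]
ee_rot: [-0.69, -0.153, 0.691, -0.153]
ft_force: [-0.9, 1.1, 0.7]
gripper_width: 1.002
[ 0.43394067 -0.25027316  0.25114047] [-0.69013475 -0.15304009  0.69053543 -0.15314562] [-0.85484682  1.1122806   0.67020788]
```

View pics/w1.png

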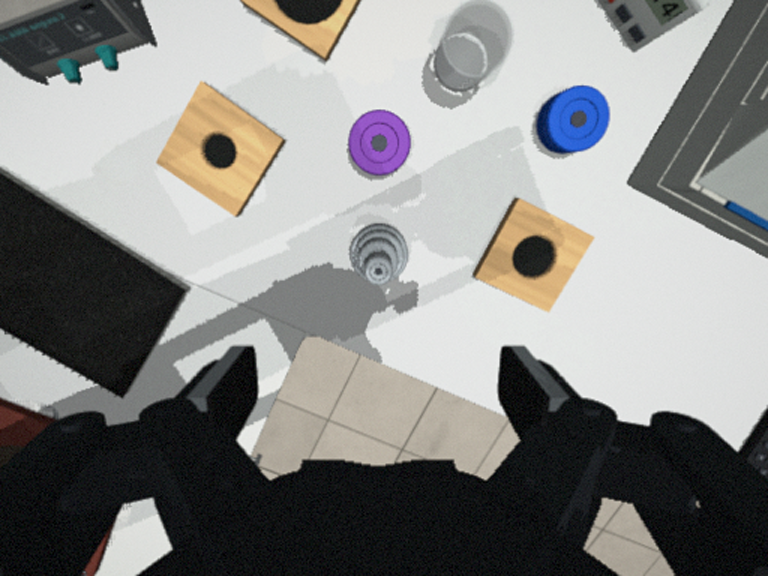

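Wrist picture: the top of the stack is at (378,269), centred between the fingers. Nest d is at (220,150), nest c at (533,256), purple at (379,142), blue at (573,120) and the beaker at (465,60).

Run:
```python
from h import *
import pickle
f,s=pickle.load(open("w1.pkl","rb"));im=f["color"]
g=im[130:200,215:290,::-1];k=8
G=cv2.resize(g,None,fx=k,fy=k,interpolation=2)
c=back(f,[[378/1.5,269/1.5]],.112,s)[0];print("top c",c)
th=np.linspace(0,6.28,90)
for r,z,col in((.0105,.112,(0,0,255)),(.016,.084,(0,255,0)),(.0215,.056,(255,0,0)),(.027,.028,(0,255,255))):
    P=np.c_[c[0]+r*np.cos(th),c[1]+r*np.sin(th),0*th+z]
    q=(proj(f,P,s)-[215,130]+.5)*k;cv2.polylines(G,[q.astype(int)],True,col,1)
cv2.imwrite("pics/w1c.png",G)
hsv=cv2.cvtColor(im,cv2.COLOR_RGB2HSV)
for u,v in((220,150),(533,256)):
    u,v=int(u/1.5),int(v/1.5)
    m=np.zeros(im.shape[:2],np.uint8);m[v-20:v+20,u-20:u+20]=(hsv[v-20:v+20,u-20:u+20,2]<60)
    q=max(cv2.findContours(m,0,1)[0],key=cv2.contourArea)[:,0];print("recess",(back(f,q,.0115,s)[:,:2]*1000).mean(0),cv2.minEnclosingCircle((back(f,q,.014,s)[:,:2]*1000).astype(np.float32)))
    print(proj(f,[[.453,-.0815,.014],[.490,-.3885,.014]],s)*1.5)
```

```text
top c [ 0.43464836 -0.25047411  0.112     ]
recess [453.22367943 -83.24626023] ((453.5340881347656, -84.1322021484375), 14.105127334594727)
[[216.58632541 149.89637614]
 [532.06440425 254.93509409]]
recess [ 489.21516836 -390.99350153] ((489.1770935058594, -390.01715087890625), 19.49201202392578)
[[216.58632541 149.89637614]
 [532.06440425 254.93509409]]
```

View pics/w1c.png

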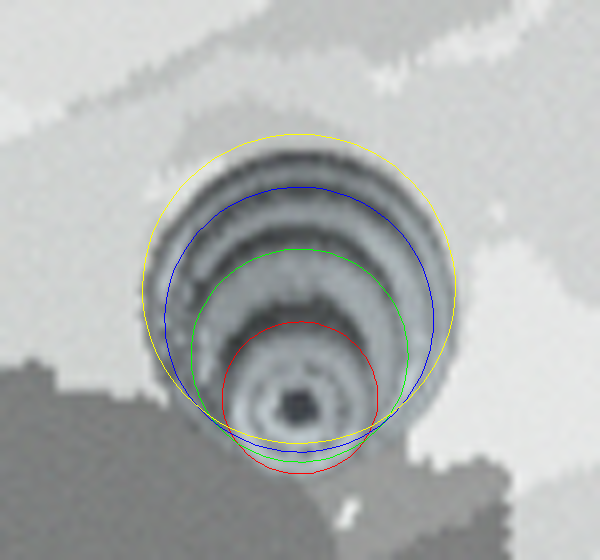

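Crop: the top disc matches its predicted circle within 1 px, and the lower discs sit up to about 5 mm toward the robot. The stack is the right target. I'm gripping weight_d first.

```bash
python3 -m inch '[{"slide":[0.022,0,-0.0005],"delta_rot":[0,0,0],"fingers":1},{"slide":[0.025,0,0],"delta_rot":[0,0,0],"fingers":1},{"slide":[0.025,0,0],"delta_rot":[0,0,0],"fingers":0.6},{"slide":[0.025,0,0],"delta_rot":[0,0,0],"fingers":0.6},{"slide":[0.022,0,0],"delta_rot":[0,0,0],"fingers":0.6},{"slide":[0.02,0,0],"delta_rot":[0,0,0],"fingers":0.6},{"slide":[0.014,0,0],"delta_rot":[0,0,0],"fingers":0.6},{"slide":[0.006,0,0],"delta_rot":[0,0,0],"fingers":0.6},{"slide":[0,0,0],"delta_rot":[0,0,0],"fingers":0.6},{"slide":[0,0,0],"delta_rot":[0,0,0],"fingers":0.6}]' 40
python3 -m inch '[{"slide":[0,0,0],"delta_rot":[0,0,0],"fingers":0.4},{"slide":[0,0,0],"delta_rot":[0,0,0],"fingers":0.35},{"slide":[0,0,0],"delta_rot":[0,0,0],"fingers":0.3},{"slide":[0,0,0],"delta_rot":[0,0,0],"fingers":0.25},{"slide":[0,0,0],"delta_rot":[0,0,0],"fingers":0.2},{"slide":[0,0,0],"delta_rot":[0,0,0],"fingers":0.1},{"slide":[0,0,0],"delta_rot":[0,0,0],"fingers":0},{"slide":[0,0,0],"delta_rot":[0,0,0],"fingers":0},{"slide":[0,0,0],"delta_rot":[0,0,0],"fingers":0}]'
python3 - <<'E'
from h import *
import pickle
s=read_state();f=grab_frame("wrist");pickle.dump((f,s),open("w2.pkl","wb"))
g=grab_frame("scene");A=cv2.resize(f["color"][120:260,150:350,::-1],(480,336),interpolation=2);B=cv2.resize(g["color"][200:300,250:320,::-1],(235,336),interpolation=2)
cv2.imwrite("pics/w2.png",np.hstack([A,B]))
E
```

```text
clock: 2.28
tool_pos: [0.4344, -0.2507, 0.0926]
ee_rot: [-0.69, -0.152, 0.691, -0.152]
ft_force: [0.5, 0.1, 1.3]
gripper_width: 0.601
clock: 3.03
tool_pos: [0.4352, -0.2503, 0.0932]
ee_rot: [0.691, 0.152, -0.69, 0.153]
ft_force: [-1.0, 0.2, 5.7]
gripper_width: 0.226
```

View pics/w2.png

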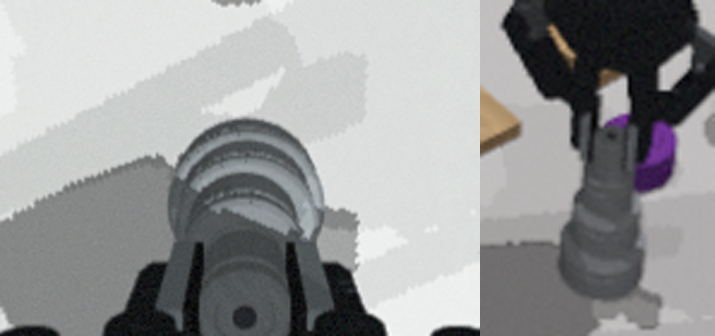

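Weight_d is between the pads (opening 0.226, about 21 mm) and the stack is still standing. I'm lifting it and carrying it to nest d.

```bash
cat > to.py <<'E'
import sys
from h import *
s=read_state();Rm=R.from_quat(s["ee_rot"]).as_matrix()
t=np.array([float(a) for a in sys.argv[1:4]])
print("tool shift",(Rm.T@(t-s["tool_pos"])).round(4),"pos",s["tool_pos"].round(4),"F",s["ft_force"].round(1),"w",round(s["gripper_width"],3),"yaw",np.degrees(np.arctan2(Rm[1,1],Rm[0,1])).round(1),"tilt",Rm[:,0].round(3),"q",s["joint_positions"].round(2))
E
python3 -m inch '[{"slide":[-0.005,0,0],"delta_rot":[0,0,0],"fingers":0},{"slide":[-0.012,0,0],"delta_rot":[0,0,0],"fingers":0},{"slide":[-0.02,0,0],"delta_rot":[0,0,0],"fingers":0},{"slide":[-0.02,-0.004,-0.0023],"delta_rot":[0,0,0],"fingers":0},{"slide":[-0.006,-0.02,-0.0125],"delta_rot":[0,0,0],"fingers":0},{"slide":[0,-0.028,-0.017],"delta_rot":[0,0,0],"fingers":0},{"slide":[0,-0.028,-0.017],"delta_rot":[0,0,0],"fingers":0},{"slide":[0,-0.028,-0.017],"delta_rot":[0,0,0],"fingers":0},{"slide":[0,-0.024,-0.014],"delta_rot":[0,0,0],"fingers":0},{"slide":[0.02,-0.012,-0.007],"delta_rot":[0,0,0],"fingers":0}]'
python3 -m inch '[{"slide":[0.03,0,0],"delta_rot":[0,0,0],"fingers":0},{"slide":[0.03,0,0],"delta_rot":[0,0,0],"fingers":0},{"slide":[0.02,0,0],"delta_rot":[0,0,0],"fingers":0},{"slide":[0.01,0,0],"delta_rot":[0,0,0],"fingers":0},{"slide":[0,0,0],"delta_rot":[0,0,0],"fingers":0},{"slide":[0,0,0],"delta_rot":[0,0,0],"fingers":0}]'
python3 to.py 0.4532 -0.0831 0.017
python3 - <<'E'
from h import *
import pickle
s=read_state();f=grab_frame("wrist");pickle.dump((f,s),open("w3.pkl","wb"))
g=grab_frame("scene");A=cv2.resize(f["color"][120:260,150:350,::-1],(480,336),interpolation=2);B=cv2.resize(g["color"][200:300,200:270,::-1],(235,336),interpolation=2)
cv2.imwrite("pics/w3.png",np.hstack([A,B]))
E
```

```text
clock: 3.97
tool_pos: [0.4553, -0.0808, 0.1394]
ee_rot: [0.693, 0.152, -0.688, 0.155]
ft_force: [1.3, -0.6, -0.2]
gripper_width: 0.222
clock: 4.47
tool_pos: [0.4527, -0.0828, 0.0459]
ee_rot: [-0.69, -0.153, 0.69, -0.153]
ft_force: [1.2, -0.2, -0.6]
gripper_width: 0.225
tool shift [ 0.0289  0.0005 -0.0003] pos [ 0.4527 -0.0828  0.0459] F [ 1.2 -0.2 -0.6] w 0.225 yaw -65.0 tilt [-0.  0. -1.] q [-0.35  0.06  2.09  0.    0.99  0.78]
```

View pics/w3.png

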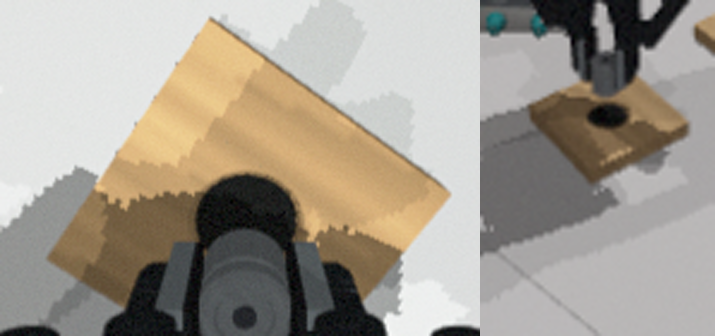

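Run:
```python
from h import *
import pickle
f,s=pickle.load(open("w3.pkl","rb"))
c=back(f,[[150+u/2.4,120+v/2.4] for u,v in((210,17),(450,192),(48,258))],.014,s)[:,:2]*1000
print(c.round(1),"centre",(c[1]+c[2])/2, [np.linalg.norm(c[0]-c[1]),np.linalg.norm(c[0]-c[2])])
e=back(f,[[150+247/2.4,120+172/2.4]],.014,s)[0];print("recess far edge",e, "minus 15.5mm", e[:2]+.0155*np.array([-.907,-.422]))
t=back(f,[[150+245/2.4,120+318/2.4]],s["tool_pos"][2]+.0195,s);print("disc",t)
```

```text
[[ 502.2  -49.9]
 [ 486.8 -131.8]
 [ 419.4  -34.9]] centre [453.08999189 -83.35704655] [np.float64(83.35815130200965), np.float64(84.11883242840119)]
recess far edge [ 0.46771168 -0.07678861  0.014     ] minus 15.5mm [ 0.45365318 -0.08332961]
disc [[ 0.45099233 -0.08382707  0.06537062]]
```

```bash
python3 -m inch '[{"slide":[0.008,0.0004,-0.0015],"delta_rot":[0,0,0],"fingers":0},{"slide":[0.008,0,0],"delta_rot":[0,0,0],"fingers":0},{"slide":[0.005,0,0],"delta_rot":[0,0,0],"fingers":0},{"slide":[0.003,0,0],"delta_rot":[0,0,0],"fingers":0},{"slide":[0.001,0,0],"delta_rot":[0,0,0],"fingers":0},{"slide":[0.001,0,0],"delta_rot":[0,0,0],"fingers":0},{"slide":[0,0,0],"delta_rot":[0,0,0],"fingers":0},{"slide":[0,0,0],"delta_rot":[0,0,0],"fingers":0}]' 20
python3 -m inch '[{"slide":[0.0007,0,0],"delta_rot":[0,0,0],"fingers":0},{"slide":[0,0,0],"delta_rot":[0,0,0],"fingers":0}]'
python3 -m inch '[{"slide":[0.0007,0,0],"delta_rot":[0,0,0],"fingers":0},{"slide":[0,0,0],"delta_rot":[0,0,0],"fingers":0}]'
```

```text
clock: 5.23
tool_pos: [0.4542, -0.0825, 0.0194]
ee_rot: [0.69, 0.153, -0.69, 0.153]
ft_force: [0.8, -0.1, -1.1]
gripper_width: 0.227
clock: 5.4
tool_pos: [0.4542, -0.0825, 0.0187]
ee_rot: [0.69, 0.153, -0.69, 0.153]
ft_force: [-0.8, -0.2, -0.6]
gripper_width: 0.228
clock: 5.57
tool_pos: [0.4543, -0.0825, 0.0183]
ee_rot: [0.691, 0.153, -0.69, 0.153]
ft_force: [-1.2, 0.4, 2.4]
gripper_width: 0.23
```

```bash
python3 -m inch '[{"slide":[0.0007,0,0],"delta_rot":[0,0,0],"fingers":0},{"slide":[0,0,0],"delta_rot":[0,0,0],"fingers":0}]'
python3 -m inch '[{"slide":[0,0,0],"delta_rot":[0,0,0],"fingers":0.24},{"slide":[0,0,0],"delta_rot":[0,0,0],"fingers":0.27},{"slide":[0,0,0],"delta_rot":[0,0,0],"fingers":0.3},{"slide":[0,0,0],"delta_rot":[0,0,0],"fingers":0.35},{"slide":[0,0,0],"delta_rot":[0,0,0],"fingers":0.4},{"slide":[0,0,0],"delta_rot":[0,0,0],"fingers":0.45},{"slide":[-0.01,0,0],"delta_rot":[0,0,0],"fingers":0.45},{"slide":[-0.02,0,0],"delta_rot":[0,0,0],"fingers":0.5},{"slide":[-0.03,0,0],"delta_rot":[0,0,0],"fingers":1},{"slide":[-0.03,0,0],"delta_rot":[0,0,0],"fingers":1}]'
python3 to.py 0.4315 -0.2520 0.20
```

```text
clock: 5.73
tool_pos: [0.4543, -0.0825, 0.0182]
ee_rot: [0.69, 0.153, -0.69, 0.153]
ft_force: [-3.8, 0.9, 10.6]
gripper_width: 0.228
clock: 6.57
tool_pos: [0.4531, -0.0821, 0.108]
ee_rot: [-0.69, -0.153, 0.691, -0.152]
ft_force: [1.1, -0.8, -0.2]
gripper_width: 0.767
tool shift [-0.0921  0.1448  0.0914] pos [ 0.4531 -0.0821  0.108 ] F [ 1.1 -0.8 -0.2] w 0.767 yaw -65.0 tilt [-0.002  0.001 -1.   ] q [-0.35 -0.05  2.06 -0.    1.13  0.78]
```

```bash
python3 -m inch '[{"slide":[-0.03,0,0],"delta_rot":[0,0,0],"fingers":1},{"slide":[-0.03,0.012,0.008],"delta_rot":[0,0,0],"fingers":1},{"slide":[-0.02,0.026,0.0165],"delta_rot":[0,0,0],"fingers":1},{"slide":[-0.012,0.028,0.0175],"delta_rot":[0,0,0],"fingers":1},{"slide":[0,0.028,0.0175],"delta_rot":[0,0,0],"fingers":1},{"slide":[0,0.028,0.0175],"delta_rot":[0,0,0],"fingers":1},{"slide":[0,0.0228,0.0144],"delta_rot":[0,0,0],"fingers":1},{"slide":[0,0,0],"delta_rot":[0,0,0],"fingers":1},{"slide":[0,0,0],"delta_rot":[0,0,0],"fingers":1},{"slide":[0,0,0],"delta_rot":[0,0,0],"fingers":1}]' 40
python3 - <<'E'
from h import *
import pickle
s=read_state();f=grab_frame("wrist");pickle.dump((f,s),open("w4.pkl","wb"));print(s["tool_pos"])
im=f["color"]
A=cv2.resize(im[110:200,200:310,::-1],(550,450),interpolation=2)
n=proj(f,[[.4532,-.0833,.03]],s)[0].astype(int);print(n)
x,y=max(n[0]-30,0),max(n[1]-30,0);B=cv2.resize(im[y:y+60,x:x+40,::-1],(250,450)[::1],interpolation=2)
cv2.imwrite("pics/w4.png",np.hstack([A,B]))
E
```

```text
clock: 7.4
tool_pos: [0.4321, -0.2519, 0.1994]
ee_rot: [0.69, 0.153, -0.69, 0.152]
ft_force: [0.4, -0.1, 0.3]
gripper_width: 1.0
[ 0.4321385  -0.25186184  0.19939267]
[121  94]
```

View pics/w4.png

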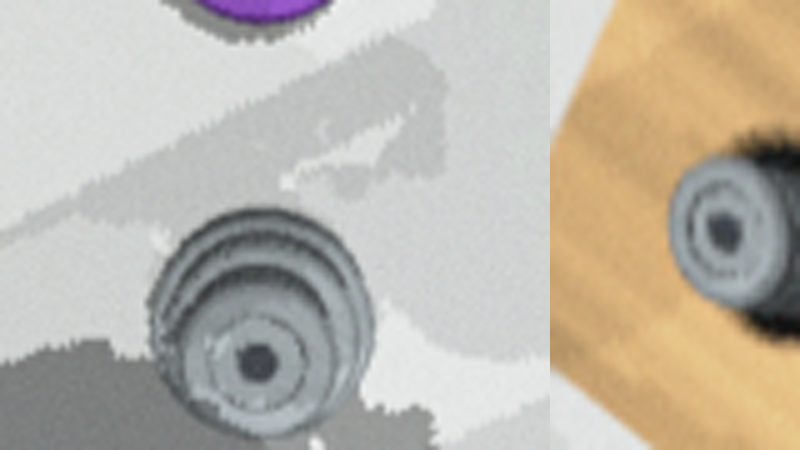

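Weight_d stands in its recess (right crop). The centre mark of c is at crop (259,363), which is frame (251.8,182.6).

Run:
```python
from h import *
import pickle
f,s=pickle.load(open("w4.pkl","rb"))
c=back(f,[[200+259/5,110+363/5]],.084,s)[0]
print("c",c);Rm=R.from_quat(s["ee_rot"]).as_matrix()
t=c.copy();t[2]=.0645;print("shift",Rm.T@(t-s["tool_pos"]))
print("d bottom/top",back(f,[[91+725/6.25,64+232/7.5]],.037,s))
```

```text
c [ 0.43463093 -0.25088005  0.084     ]
shift [ 0.13489307  0.00024035 -0.00264784]
d bottom/top [[ 0.4923958 -0.1706826  0.037    ]]
```

```bash
python3 -m inch '[{"slide":[0.018,0,-0.0026],"delta_rot":[0,0,0],"fingers":1},{"slide":[0.025,0,0],"delta_rot":[0,0,0],"fingers":0.7},{"slide":[0.025,0,0],"delta_rot":[0,0,0],"fingers":0.7},{"slide":[0.025,0,0],"delta_rot":[0,0,0],"fingers":0.7},{"slide":[0.02,0,0],"delta_rot":[0,0,0],"fingers":0.7},{"slide":[0.014,0,0],"delta_rot":[0,0,0],"fingers":0.7},{"slide":[0.0075,0,0],"delta_rot":[0,0,0],"fingers":0.7},{"slide":[0,0,0],"delta_rot":[0,0,0],"fingers":0.7},{"slide":[0,0,0],"delta_rot":[0,0,0],"fingers":0.6},{"slide":[0,0,0],"delta_rot":[0,0,0],"fingers":0.5}]' 40
python3 -m inch '[{"slide":[0,0,0],"delta_rot":[0,0,0],"fingers":0.45},{"slide":[0,0,0],"delta_rot":[0,0,0],"fingers":0.4},{"slide":[0,0,0],"delta_rot":[0,0,0],"fingers":0.37},{"slide":[0,0,0],"delta_rot":[0,0,0],"fingers":0.33},{"slide":[0,0,0],"delta_rot":[0,0,0],"fingers":0.2},{"slide":[0,0,0],"delta_rot":[0,0,0],"fingers":0.1},{"slide":[0,0,0],"delta_rot":[0,0,0],"fingers":0},{"slide":[0,0,0],"delta_rot":[0,0,0],"fingers":0}]' 
python3 to.py 0.4892 -0.3898 0.064
python3 - <<'E'
from h import *
f,s=__import__("pickle").load(open("w4.pkl","rb"))
print(back(f,[[119,94.9]],.037,s))
E
```

```text
clock: 8.28
tool_pos: [0.4356, -0.2514, 0.066]
ee_rot: [0.691, 0.153, -0.69, 0.154]
ft_force: [1.0, 0.1, 0.1]
gripper_width: 0.502
clock: 8.95
tool_pos: [0.4352, -0.2514, 0.0659]
ee_rot: [0.691, 0.153, -0.69, 0.153]
ft_force: [-2.1, 3.1, 6.9]
gripper_width: 0.355
tool shift [0.002  0.1483 0.0095] pos [ 0.4352 -0.2514  0.0659] F [-2.1  3.1  6.9] w 0.355 yaw -65.0 tilt [ 0.001 -0.    -1.   ] q [-0.68  0.12  1.98  0.    1.04  0.45]
[[ 0.45248461 -0.08384049  0.037     ]]
```

d is within 1 mm of the nest centre. Carrying c to its nest.

```bash
python3 -m inch '[{"slide":[-0.005,0,0],"delta_rot":[0,0,0],"fingers":0},{"slide":[-0.012,0,0],"delta_rot":[0,0,0],"fingers":0},{"slide":[-0.02,0,0],"delta_rot":[0,0,0],"fingers":0},{"slide":[-0.013,0.006,0],"delta_rot":[0,0,0],"fingers":0},{"slide":[0,0.022,0.0015],"delta_rot":[0,0,0],"fingers":0},{"slide":[0,0.03,0.002],"delta_rot":[0,0,0],"fingers":0},{"slide":[0,0.03,0.002],"delta_rot":[0,0,0],"fingers":0},{"slide":[0,0.03,0.002],"delta_rot":[0,0,0],"fingers":0},{"slide":[0,0.022,0.002],"delta_rot":[0,0,0],"fingers":0},{"slide":[0.015,0.0083,0],"delta_rot":[0,0,0],"fingers":0}]'
python3 -m inch '[{"slide":[0.02,0,0],"delta_rot":[0,0,0],"fingers":0},{"slide":[0.025,0,0],"delta_rot":[0,0,0],"fingers":0},{"slide":[0.01,0,0],"delta_rot":[0,0,0],"fingers":0},{"slide":[0,0,0],"delta_rot":[0,0,0],"fingers":0},{"slide":[0,0,0],"delta_rot":[0,0,0],"fingers":0}]'
python3 to.py 0.4893 -0.39 0.019
python3 - <<'E'
from h import *
import pickle
s=read_state();f=grab_frame("wrist");pickle.dump((f,s),open("w5.pkl","wb"))
g=grab_frame("scene");A=cv2.resize(f["color"][120:260,150:350,::-1],(480,336),interpolation=2);B=cv2.resize(g["color"][230:330,320:390,::-1],(235,336),interpolation=2)
cv2.imwrite("pics/w5.png",np.hstack([A,B]))
E
```

```text
clock: 9.78
tool_pos: [0.4912, -0.3951, 0.1042]
ee_rot: [0.692, 0.149, -0.689, 0.155]
ft_force: [0.3, -0.4, -0.5]
gripper_width: 0.354
clock: 10.2
tool_pos: [0.4884, -0.3893, 0.0448]
ee_rot: [-0.69, -0.153, 0.691, -0.153]
ft_force: [0.4, 0.4, -1.2]
gripper_width: 0.359
tool shift [ 0.0258  0.001  -0.0005] pos [ 0.4884 -0.3893  0.0448] F [ 0.4  0.4 -1.2] w 0.359 yaw -65.0 tilt [-0.001  0.001 -1.   ] q [-0.8   0.41  1.66 -0.    1.07  0.34]
```

View pics/w5.png

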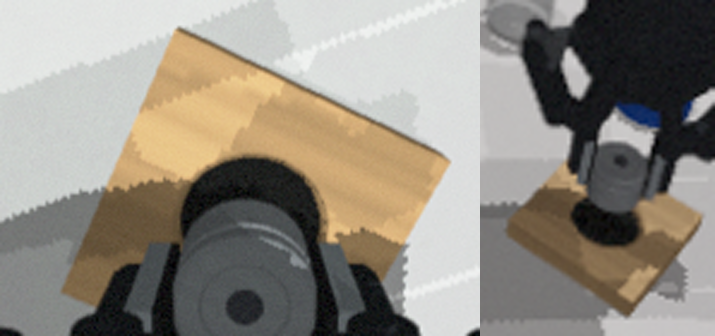

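Run:
```python
from h import *
import pickle
f,s=pickle.load(open("w5.pkl","rb"))
p=lambda u,v:[150+u/2.4,120+v/2.4]
c=back(f,[p(178,28),p(450,160),p(62,292)],.014,s)[:,:2]*1000
print("centre",(c[1]+c[2])/2, [np.linalg.norm(c[0]-c[1]),np.linalg.norm(c[0]-c[2])])
e=back(f,[p(251,156)],.014,s)[0];n=e[:2]+.021*np.array([-.907,-.422]);print("recess",n)
t=back(f,[p(245,307)],s["tool_pos"][2]+.018,s)[0];print("disc",t)
Rm=R.from_quat(s["ee_rot"]).as_matrix();d=np.r_[n-t[:2],0];print("shift",Rm.T@d)
```

```text
centre [ 488.97824686 -391.10979821] [np.float64(83.2759704585823), np.float64(84.57883501812263)]
recess [ 0.48926902 -0.39106206]
disc [ 0.4883453  -0.38959224  0.06281228]
shift [-1.97828848e-06  1.72238498e-03 -2.16826595e-04]
```

```bash
python3 -m inch '[{"slide":[0.008,0.0015,-0.0004],"delta_rot":[0,0,0],"fingers":0},{"slide":[0.008,0,0],"delta_rot":[0,0,0],"fingers":0},{"slide":[0.004,0,0],"delta_rot":[0,0,0],"fingers":0},{"slide":[0.002,0,0],"delta_rot":[0,0,0],"fingers":0},{"slide":[0.001,0,0],"delta_rot":[0,0,0],"fingers":0},{"slide":[0.001,0,0],"delta_rot":[0,0,0],"fingers":0},{"slide":[0,0,0],"delta_rot":[0,0,0],"fingers":0},{"slide":[0,0,0],"delta_rot":[0,0,0],"fingers":0}]' 30
python3 -m inch '[{"slide":[0.0007,0,0],"delta_rot":[0,0,0],"fingers":0},{"slide":[0,0,0],"delta_rot":[0,0,0],"fingers":0}]'
python3 -m inch '[{"slide":[0.0007,0,0],"delta_rot":[0,0,0],"fingers":0},{"slide":[0,0,0],"delta_rot":[0,0,0],"fingers":0}]'
python3 -m inch '[{"slide":[0.0005,0,0],"delta_rot":[0,0,0],"fingers":0},{"slide":[0,0,0],"delta_rot":[0,0,0],"fingers":0}]'
```

```text
clock: 10.97
tool_pos: [0.4897, -0.3909, 0.0208]
ee_rot: [0.69, 0.153, -0.69, 0.153]
ft_force: [0.5, -1.3, -1.5]
gripper_width: 0.359
clock: 11.13
tool_pos: [0.4897, -0.3909, 0.0202]
ee_rot: [0.69, 0.153, -0.69, 0.153]
ft_force: [-0.2, 0.1, -1.8]
gripper_width: 0.352
clock: 11.3
tool_pos: [0.4896, -0.3908, 0.0193]
ee_rot: [-0.69, -0.153, 0.69, -0.153]
ft_force: [-0.7, 1.0, -1.4]
gripper_width: 0.36
clock: 11.47
tool_pos: [0.4897, -0.3909, 0.019]
ee_rot: [0.69, 0.153, -0.69, 0.153]
ft_force: [-1.0, -0.0, 0.7]
gripper_width: 0.357
```

```bash
python3 -m inch '[{"slide":[0.0005,0,0],"delta_rot":[0,0,0],"fingers":0},{"slide":[0,0,0],"delta_rot":[0,0,0],"fingers":0}]'
python3 -m inch '[{"slide":[0,0,0],"delta_rot":[0,0,0],"fingers":0.37},{"slide":[0,0,0],"delta_rot":[0,0,0],"fingers":0.4},{"slide":[0,0,0],"delta_rot":[0,0,0],"fingers":0.44},{"slide":[0,0,0],"delta_rot":[0,0,0],"fingers":0.5},{"slide":[0,0,0],"delta_rot":[0,0,0],"fingers":0.55},{"slide":[0,0,0],"delta_rot":[0,0,0],"fingers":0.55},{"slide":[-0.01,0,0],"delta_rot":[0,0,0],"fingers":0.55},{"slide":[-0.02,0,0],"delta_rot":[0,0,0],"fingers":0.6},{"slide":[-0.03,0,0],"delta_rot":[0,0,0],"fingers":1},{"slide":[-0.03,0,0],"delta_rot":[0,0,0],"fingers":1}]'
python3 to.py 0.4315 -0.2520 0.18
```

```text
clock: 11.63
tool_pos: [0.4897, -0.3909, 0.019]
ee_rot: [-0.69, -0.153, 0.69, -0.153]
ft_force: [-0.8, 2.6, 5.7]
gripper_width: 0.358
clock: 12.47
tool_pos: [0.489, -0.3902, 0.1089]
ee_rot: [-0.69, -0.154, 0.691, -0.152]
ft_force: [0.5, -0.1, -0.0]
gripper_width: 0.864
tool shift [-0.0708 -0.1497 -0.0061] pos [ 0.489  -0.3902  0.1089] F [ 0.5 -0.1 -0. ] w 0.864 yaw -65.0 tilt [-0.002  0.002 -1.   ] q [-0.8   0.33  1.63  0.    1.18  0.34]
```

```bash
python3 -m inch '[{"slide":[-0.03,0,0],"delta_rot":[0,0,0],"fingers":1},{"slide":[-0.025,-0.015,0],"delta_rot":[0,0,0],"fingers":1},{"slide":[-0.015,-0.03,-0.0012],"delta_rot":[0,0,0],"fingers":1},{"slide":[0,-0.03,-0.0012],"delta_rot":[0,0,0],"fingers":1},{"slide":[0,-0.03,-0.0012],"delta_rot":[0,0,0],"fingers":1},{"slide":[0,-0.03,-0.0012],"delta_rot":[0,0,0],"fingers":1},{"slide":[0,-0.0145,-0.0013],"delta_rot":[0,0,0],"fingers":1},{"slide":[0,0,0],"delta_rot":[0,0,0],"fingers":1},{"slide":[0,0,0],"delta_rot":[0,0,0],"fingers":1},{"slide":[0,0,0],"delta_rot":[0,0,0],"fingers":1}]' 50
python3 - <<'E'
from h import *
import pickle
s=read_state();f=grab_frame("wrist");pickle.dump((f,s),open("w6.pkl","wb"));print(s["tool_pos"])
im=f["color"]
A=cv2.resize(im[110:200,200:310,::-1],(550,450),interpolation=2)
n=proj(f,[[.4893,-.391,.03]],s)[0].astype(int);print(n)
x,y=n[0]-20,n[1]-36;B=cv2.resize(im[y:y+72,x:x+40,::-1],(250,450)[::1],interpolation=2)
cv2.imwrite("pics/w6.png",np.hstack([A,B]))
E
```

```text
clock: 13.3
tool_pos: [0.4327, -0.2536, 0.1792]
ee_rot: [0.691, 0.152, -0.69, 0.153]
ft_force: [0.1, 1.1, -0.1]
gripper_width: 0.997
[ 0.43266148 -0.25359892  0.17918614]
[382 183]
```

View pics/w6.png

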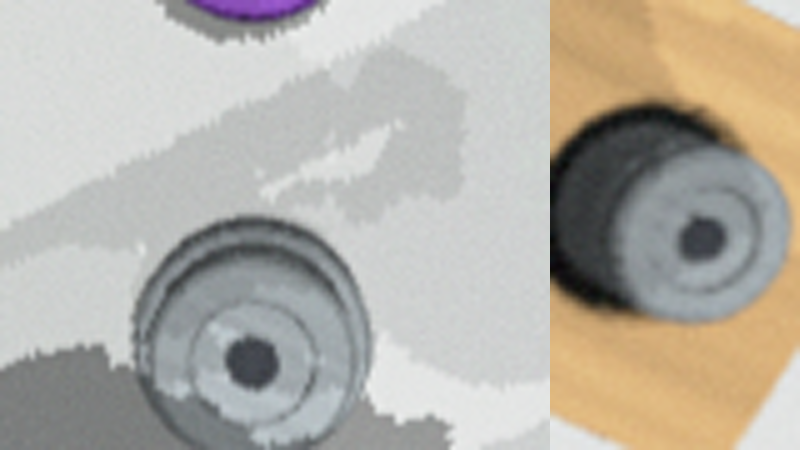

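c sits in its recess. The centre of b is at crop (252,362).

Run:
```python
from h import *
import pickle
f,s=pickle.load(open("w6.pkl","rb"))
c=back(f,[[200+252/5,110+362/5]],.056,s)[0]
print("b",c);Rm=R.from_quat(s["ee_rot"]).as_matrix()
t=c.copy();t[2]=.036;print("shift",Rm.T@(t-s["tool_pos"]))
x,y=362,147
print("c",back(f,[[x+150/6.25,y+238/6.25]],.037,s))
```

```text
b [ 0.43324332 -0.25226743  0.056     ]
shift [ 0.14318478 -0.00122451 -0.00100103]
c [[ 0.48946241 -0.39095456  0.037     ]]
```

```bash
python3 -m inch '[{"slide":[0.018,-0.001,-0.001],"delta_rot":[0,0,0],"fingers":1},{"slide":[0.026,0,0],"delta_rot":[0,0,0],"fingers":0.85},{"slide":[0.026,0,0],"delta_rot":[0,0,0],"fingers":0.85},{"slide":[0.026,0,0],"delta_rot":[0,0,0],"fingers":0.85},{"slide":[0.022,0,0],"delta_rot":[0,0,0],"fingers":0.85},{"slide":[0.016,0,0],"delta_rot":[0,0,0],"fingers":0.85},{"slide":[0.009,0,0],"delta_rot":[0,0,0],"fingers":0.85},{"slide":[0,0,0],"delta_rot":[0,0,0],"fingers":0.8},{"slide":[0,0,0],"delta_rot":[0,0,0],"fingers":0.7},{"slide":[0,0,0],"delta_rot":[0,0,0],"fingers":0.6}]' 50
python3 -m inch '[{"slide":[0,0,0],"delta_rot":[0,0,0],"fingers":0.55},{"slide":[0,0,0],"delta_rot":[0,0,0],"fingers":0.52},{"slide":[0,0,0],"delta_rot":[0,0,0],"fingers":0.48},{"slide":[0,0,0],"delta_rot":[0,0,0],"fingers":0.44},{"slide":[0,0,0],"delta_rot":[0,0,0],"fingers":0.3},{"slide":[0,0,0],"delta_rot":[0,0,0],"fingers":0.2},{"slide":[0,0,0],"delta_rot":[0,0,0],"fingers":0},{"slide":[0,0,0],"delta_rot":[0,0,0],"fingers":0}]' 
python3 to.py 0.428 0.2755 0.25
```

```text
clock: 14.18
tool_pos: [0.4334, -0.2524, 0.0364]
ee_rot: [0.691, 0.152, -0.69, 0.153]
ft_force: [-0.2, 0.1, -1.4]
gripper_width: 0.602
clock: 14.85
tool_pos: [0.4333, -0.2519, 0.0369]
ee_rot: [0.691, 0.152, -0.69, 0.153]
ft_force: [-1.4, -0.2, 5.0]
gripper_width: 0.486
tool shift [-0.2138 -0.48   -0.2181] pos [ 0.4333 -0.2519  0.0369] F [-1.4 -0.2  5. ] w 0.486 yaw -65.0 tilt [ 0.002 -0.001 -1.   ] q [-0.68  0.16  1.99 -0.    0.98  0.45]
```

```bash
python3 -m inch '[{"slide":[-0.005,0,0],"delta_rot":[0,0,0],"fingers":0},{"slide":[-0.014,0,0],"delta_rot":[0,0,0],"fingers":0},{"slide":[-0.025,0,0],"delta_rot":[0,0,0],"fingers":0},{"slide":[-0.03,0,0],"delta_rot":[0,0,0],"fingers":0},{"slide":[-0.03,0,0],"delta_rot":[0,0,0],"fingers":0},{"slide":[-0.03,0,0],"delta_rot":[0,0,0],"fingers":0},{"slide":[-0.03,0,0],"delta_rot":[0,0,0],"fingers":0},{"slide":[-0.025,-0.006,-0.0028],"delta_rot":[0,0,0],"fingers":0},{"slide":[-0.016,-0.016,-0.0073],"delta_rot":[0,0,0],"fingers":0},{"slide":[-0.009,-0.026,-0.0118],"delta_rot":[0,0,0],"fingers":0}]' 50
python3 -m inch '[{"slide":[0,-0.026,-0.0118],"delta_rot":[0,0,0],"fingers":0},{"slide":[0,-0.026,-0.0118],"delta_rot":[0,0,0],"fingers":0},{"slide":[0,-0.026,-0.0118],"delta_rot":[0,0,0],"fingers":0},{"slide":[0,-0.026,-0.0118],"delta_rot":[0,0,0],"fingers":0},{"slide":[0,-0.026,-0.0118],"delta_rot":[0,0,0],"fingers":0},{"slide":[0,-0.026,-0.0118],"delta_rot":[0,0,0],"fingers":0},{"slide":[0,-0.026,-0.0118],"delta_rot":[0,0,0],"fingers":0},{"slide":[0,-0.026,-0.0118],"delta_rot":[0,0,0],"fingers":0},{"slide":[0,-0.026,-0.0118],"delta_rot":[0,0,0],"fingers":0},{"slide":[0,-0.026,-0.0118],"delta_rot":[0,0,0],"fingers":0}]'
python3 -m inch '[{"slide":[0,-0.026,-0.0118],"delta_rot":[0,0,0],"fingers":0},{"slide":[0,-0.026,-0.0118],"delta_rot":[0,0,0],"fingers":0},{"slide":[0,-0.026,-0.0118],"delta_rot":[0,0,0],"fingers":0},{"slide":[0,-0.026,-0.0118],"delta_rot":[0,0,0],"fingers":0},{"slide":[0,-0.02,-0.009],"delta_rot":[0,0,0],"fingers":0},{"slide":[0,-0.012,-0.005],"delta_rot":[0,0,0],"fingers":0},{"slide":[0,0,0],"delta_rot":[0,0,0],"fingers":0},{"slide":[0,0,0],"delta_rot":[0,0,0],"fingers":0},{"slide":[0,0,0],"delta_rot":[0,0,0],"fingers":0}]'
python3 to.py 0.428 0.2755 0.05
```

```text
clock: 15.68
tool_pos: [0.4327, -0.2001, 0.2524]
ee_rot: [0.691, 0.151, -0.69, 0.153]
ft_force: [1.0, 0.5, -4.0]
gripper_width: 0.481
clock: 16.52
tool_pos: [0.4285, 0.0883, 0.2492]
ee_rot: [-0.69, -0.153, 0.69, -0.153]
ft_force: [1.1, 0.4, -3.3]
gripper_width: 0.485
clock: 17.27
tool_pos: [0.4271, 0.2353, 0.2491]
ee_rot: [-0.69, -0.153, 0.691, -0.153]
ft_force: [0.3, -0.1, -3.2]
gripper_width: 0.485
tool shift [ 0.199  -0.0361 -0.018 ] pos [0.4271 0.2353 0.2491] F [ 0.3 -0.1 -3.2] w 0.485 yaw -65.0 tilt [-0.001 -0.001 -1.   ] q [ 0.34 -0.13  1.85 -0.    1.42  1.48]
```

```bash
python3 -m inch '[{"slide":[0,-0.012,-0.006],"delta_rot":[0,0,0],"fingers":0},{"slide":[0,-0.0241,-0.012],"delta_rot":[0,0,0],"fingers":0},{"slide":[0.02,0,0],"delta_rot":[0,0,0],"fingers":0},{"slide":[0.03,0,0],"delta_rot":[0,0,0],"fingers":0},{"slide":[0.035,0,0],"delta_rot":[0,0,0],"fingers":0},{"slide":[0.035,0,0],"delta_rot":[0,0,0],"fingers":0},{"slide":[0.035,0,0],"delta_rot":[0,0,0],"fingers":0},{"slide":[0.025,0,0],"delta_rot":[0,0,0],"fingers":0},{"slide":[0.015,0,0],"delta_rot":[0,0,0],"fingers":0},{"slide":[0.004,0,0],"delta_rot":[0,0,0],"fingers":0}]'
python3 -m inch '[{"slide":[0,0,0],"delta_rot":[0,0,0],"fingers":0},{"slide":[0,0,0],"delta_rot":[0,0,0],"fingers":0},{"slide":[0,0,0],"delta_rot":[0,0,0],"fingers":0}]'
python3 to.py 0.428 0.2755 0.018
python3 - <<'E'
from h import *
import pickle
s=read_state();f=grab_frame("wrist");pickle.dump((f,s),open("w7.pkl","wb"))
g=grab_frame("side");A=cv2.resize(f["color"][120:260,150:350,::-1],(480,336),interpolation=2);B=cv2.resize(g["color"][220:320,160:230,::-1],(235,336),interpolation=2)
cv2.imwrite("pics/w7.png",np.hstack([A,B]))
E
```

```text
clock: 18.1
tool_pos: [0.4262, 0.2739, 0.0469]
ee_rot: [-0.688, -0.152, 0.693, -0.153]
ft_force: [-0.8, -0.3, -3.3]
gripper_width: 0.48
clock: 18.35
tool_pos: [0.4301, 0.2766, 0.0522]
ee_rot: [0.692, 0.153, -0.689, 0.152]
ft_force: [0.7, -0.0, -3.9]
gripper_width: 0.483
tool shift [0.0342 0.0001 0.0025] pos [0.4301 0.2766 0.0522] F [ 0.7 -0.  -3.9] w 0.483 yaw -65.1 tilt [ 0.003  0.001 -1.   ] q [ 0.42  0.16  1.96 -0.    1.02  1.55]
```

View pics/w7.png

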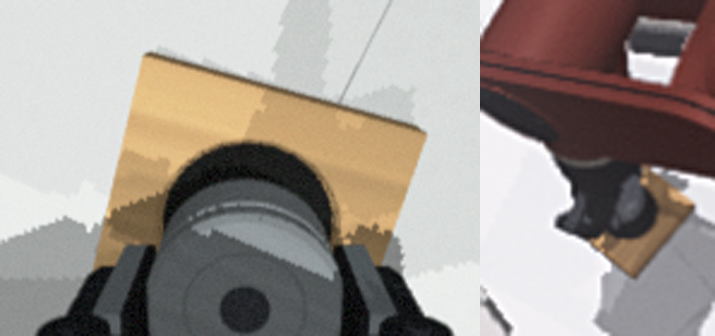

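Run:
```python
from h import *
import pickle
f,s=pickle.load(open("w7.pkl","rb"))
p=lambda u,v:[150+u/2.4,120+v/2.4]
c=back(f,[p(147,55),p(426,132)],.014,s)[:,:2]*1000
d=c[1]-c[0];n=np.array([d[1],-d[0]]);n/=np.linalg.norm(n);m=c.mean(0);n*=-np.sign(n@(m-[428,275]));print(np.linalg.norm(d),"centre",m+42*n)
e=back(f,[p(251,140)],.014,s)[0];n=e[:2]+.0265*np.array([-.907,-.422]);print("recess",n)
t=back(f,[p(245,308)],s["tool_pos"][2]+.019,s)[0];print("disc",t)
Rm=R.from_quat(s["ee_rot"]).as_matrix();d=np.r_[n-t[:2],0];print("shift",Rm.T@d)
```

```text
82.51269219897091 centre [428.00328447 273.93277439]
recess [0.42881608 0.27375086]
disc [0.4302375  0.27648188 0.07120175]
shift [-7.93247000e-06  1.87705024e-03  2.44039489e-03]
```

```bash
python3 -m inch '[{"slide":[0.006,0.0018,0.0024],"delta_rot":[0,0,0],"fingers":0},{"slide":[0.008,0,0],"delta_rot":[0,0,0],"fingers":0},{"slide":[0.007,0,0],"delta_rot":[0,0,0],"fingers":0},{"slide":[0.004,0,0],"delta_rot":[0,0,0],"fingers":0},{"slide":[0.002,0,0],"delta_rot":[0,0,0],"fingers":0},{"slide":[0.001,0,0],"delta_rot":[0,0,0],"fingers":0},{"slide":[0,0,0],"delta_rot":[0,0,0],"fingers":0},{"slide":[0,0,0],"delta_rot":[0,0,0],"fingers":0}]' 40
python3 -m inch '[{"slide":[0.0005,0,0],"delta_rot":[0,0,0],"fingers":0},{"slide":[0,0,0],"delta_rot":[0,0,0],"fingers":0},{"slide":[0,0,0],"delta_rot":[0,0,0],"fingers":0}]'
```

```text
clock: 19.12
tool_pos: [0.4272, 0.2738, 0.0224]
ee_rot: [0.69, 0.153, -0.69, 0.153]
ft_force: [0.0, 0.5, -3.4]
gripper_width: 0.484
clock: 19.37
tool_pos: [0.4273, 0.2738, 0.022]
ee_rot: [0.691, 0.153, -0.69, 0.153]
ft_force: [0.5, -0.3, -3.7]
gripper_width: 0.483
```

```bash
python3 -m inch '[{"slide":[0.001,0,-0.001],"delta_rot":[0,0,0],"fingers":0},{"slide":[0.001,0,0],"delta_rot":[0,0,0],"fingers":0},{"slide":[0.001,0,0],"delta_rot":[0,0,0],"fingers":0},{"slide":[0,0,0],"delta_rot":[0,0,0],"fingers":0},{"slide":[0,0,0],"delta_rot":[0,0,0],"fingers":0}]' 40
python3 -m inch '[{"slide":[0.0006,0,0],"delta_rot":[0,0,0],"fingers":0},{"slide":[0,0,0],"delta_rot":[0,0,0],"fingers":0}]'
python3 -m inch '[{"slide":[0.0006,0,0],"delta_rot":[0,0,0],"fingers":0},{"slide":[0,0,0],"delta_rot":[0,0,0],"fingers":0}]'
python3 -m inch '[{"slide":[0.0004,0,0],"delta_rot":[0,0,0],"fingers":0},{"slide":[0,0,0],"delta_rot":[0,0,0],"fingers":0}]'
```

```text
clock: 19.78
tool_pos: [0.4278, 0.274, 0.0187]
ee_rot: [-0.69, -0.153, 0.691, -0.153]
ft_force: [-0.2, 0.3, -3.4]
gripper_width: 0.483
clock: 19.95
tool_pos: [0.428, 0.2741, 0.0181]
ee_rot: [-0.69, -0.153, 0.69, -0.153]
ft_force: [-0.5, 1.0, -3.4]
gripper_width: 0.482
clock: 20.12
tool_pos: [0.428, 0.2741, 0.0179]
ee_rot: [-0.69, -0.153, 0.69, -0.153]
ft_force: [-1.5, -0.9, 1.7]
gripper_width: 0.483
clock: 20.28
tool_pos: [0.428, 0.2741, 0.0179]
ee_rot: [-0.69, -0.153, 0.69, -0.153]
ft_force: [-3.8, -1.9, 5.4]
gripper_width: 0.482
```

```bash
python3 -m inch '[{"slide":[0,0,0],"delta_rot":[0,0,0],"fingers":0.5},{"slide":[0,0,0],"delta_rot":[0,0,0],"fingers":0.54},{"slide":[0,0,0],"delta_rot":[0,0,0],"fingers":0.58},{"slide":[0,0,0],"delta_rot":[0,0,0],"fingers":0.65},{"slide":[0,0,0],"delta_rot":[0,0,0],"fingers":0.7},{"slide":[0,0,0],"delta_rot":[0,0,0],"fingers":0.7},{"slide":[-0.01,0,0],"delta_rot":[0,0,0],"fingers":0.7},{"slide":[-0.02,0,0],"delta_rot":[0,0,0],"fingers":0.75},{"slide":[-0.03,0,0],"delta_rot":[0,0,0],"fingers":1},{"slide":[-0.03,0,0],"delta_rot":[0,0,0],"fingers":1}]'
python3 -m inch '[{"slide":[-0.035,0,0],"delta_rot":[0,0,0],"fingers":1},{"slide":[-0.035,0,0],"delta_rot":[0,0,0],"fingers":1},{"slide":[-0.035,0,0],"delta_rot":[0,0,0],"fingers":1},{"slide":[-0.025,0,0],"delta_rot":[0,0,0],"fingers":1},{"slide":[-0.01,0,0],"delta_rot":[0,0,0],"fingers":1},{"slide":[0,0,0],"delta_rot":[0,0,0],"fingers":1},{"slide":[0,0,0],"delta_rot":[0,0,0],"fingers":1}]'
python3 to.py 0.430 -0.254 0.15
python3 - <<'E'
from h import *
import pickle
s=read_state();f=grab_frame("wrist");pickle.dump((f,s),open("w8.pkl","wb"))
E
```

```text
clock: 21.12
tool_pos: [0.4271, 0.2737, 0.108]
ee_rot: [-0.69, -0.153, 0.691, -0.153]
ft_force: [0.7, 1.3, 0.9]
gripper_width: 0.991
clock: 21.7
tool_pos: [0.4278, 0.274, 0.2468]
ee_rot: [0.69, 0.153, -0.69, 0.153]
ft_force: [-0.0, -0.1, -1.0]
gripper_width: 1.002
tool shift [0.0968 0.4796 0.2209] pos [0.4278 0.274  0.2468] F [-0.  -0.1 -1. ] w 1.002 yaw -65.0 tilt [ 0.  0. -1.] q [ 0.41 -0.07  1.81  0.    1.41  1.55]
```

```bash
python3 -m inch '[{"slide":[0,0.008,0.0037],"delta_rot":[0,0,0],"fingers":1},{"slide":[0,0.027,0.01245],"delta_rot":[0,0,0],"fingers":1},{"slide":[0,0.027,0.01245],"delta_rot":[0,0,0],"fingers":1},{"slide":[0,0.027,0.01245],"delta_rot":[0,0,0],"fingers":1},{"slide":[0,0.027,0.01245],"delta_rot":[0,0,0],"fingers":1},{"slide":[0,0.027,0.01245],"delta_rot":[0,0,0],"fingers":1},{"slide":[0,0.027,0.01245],"delta_rot":[0,0,0],"fingers":1},{"slide":[0,0.027,0.01245],"delta_rot":[0,0,0],"fingers":1},{"slide":[0,0.027,0.01245],"delta_rot":[0,0,0],"fingers":1},{"slide":[0,0.027,0.01245],"delta_rot":[0,0,0],"fingers":1}]' 60
python3 -m inch '[{"slide":[0,0.027,0.01245],"delta_rot":[0,0,0],"fingers":1},{"slide":[0,0.027,0.01245],"delta_rot":[0,0,0],"fingers":1},{"slide":[0,0.027,0.01245],"delta_rot":[0,0,0],"fingers":1},{"slide":[0,0.027,0.01245],"delta_rot":[0,0,0],"fingers":1},{"slide":[0.01,0.027,0.01245],"delta_rot":[0,0,0],"fingers":1},{"slide":[0.02,0.027,0.01245],"delta_rot":[0,0,0],"fingers":1},{"slide":[0.02,0.027,0.01245],"delta_rot":[0,0,0],"fingers":1},{"slide":[0.02,0.027,0.01245],"delta_rot":[0,0,0],"fingers":1},{"slide":[0.02,0.0126,0.0058],"delta_rot":[0,0,0],"fingers":1},{"slide":[0.007,0,0],"delta_rot":[0,0,0],"fingers":1}]' 60
python3 -m inch '[{"slide":[0,0,0],"delta_rot":[0,0,0],"fingers":1},{"slide":[0,0,0],"delta_rot":[0,0,0],"fingers":1},{"slide":[0,0,0],"delta_rot":[0,0,0],"fingers":1}]'
python3 - <<'E'
from h import *
import pickle
f8,s8=pickle.load(open("w8.pkl","rb"))
s=read_state();f=grab_frame("wrist");pickle.dump((f,s),open("w9.pkl","wb"));print(s["tool_pos"])
im=f["color"]
A=cv2.resize(im[100:200,200:310,::-1],(495,450),interpolation=2)
n=proj(f8,[[.4285,.274,.03]],s8)[0].astype(int);print(n)
x,y=n[0]-30,n[1]-45;B=cv2.resize(f8["color"][y:y+90,x:x+60,::-1],(300,450),interpolation=2)
cv2.imwrite("pics/w9.png",np.hstack([A,B]))
E
```

```text
clock: 22.58
tool_pos: [0.4275, -0.0039, 0.2451]
ee_rot: [-0.689, -0.153, 0.692, -0.152]
ft_force: [-0.1, -0.6, -0.0]
gripper_width: 0.997
clock: 23.42
tool_pos: [0.4266, -0.2551, 0.1451]
ee_rot: [-0.689, -0.154, 0.693, -0.15]
ft_force: [-1.0, -0.3, -0.1]
gripper_width: 1.003
clock: 23.67
tool_pos: [0.4302, -0.2533, 0.1507]
ee_rot: [0.69, 0.153, -0.69, 0.153]
ft_force: [-0.6, 0.3, 0.1]
gripper_width: 1.0
[ 0.43017821 -0.25332817  0.15073896]
[251 166]
```

View pics/w9.png

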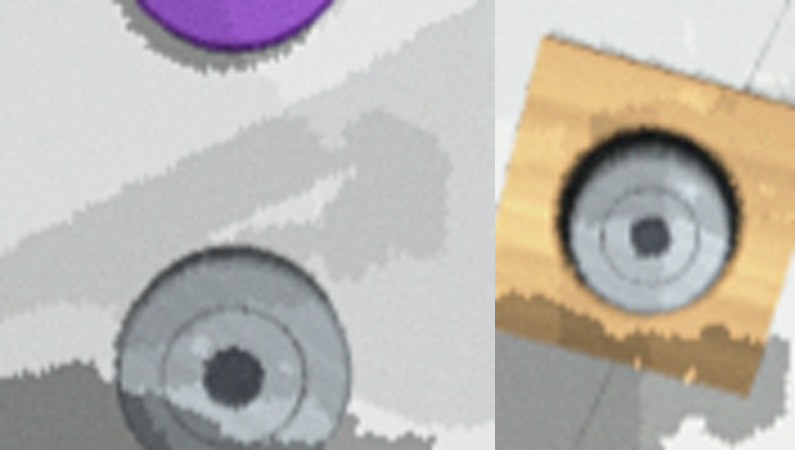

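b sits in its recess. The centre of a is at crop (234,377). Next I grip a.

Run:
```python
from h import *
import pickle
f,s=pickle.load(open("w9.pkl","rb"))
c=back(f,[[200+234/4.5,100+377/4.5]],.028,s)[0]
print("a",c);Rm=R.from_quat(s["ee_rot"]).as_matrix()
t=c.copy();t[2]=.008;print("shift",Rm.T@(t-s["tool_pos"]))
f,s=pickle.load(open("w8.pkl","rb"));print("b",back(f,[[221+155/5,121+237/5]],.037,s))
```

```text
a [ 0.4301138  -0.25386786  0.028     ]
shift [0.14273893 0.00043953 0.00033215]
b [[0.42779966 0.27331014 0.037     ]]
```

```bash
python3 -m inch '[{"slide":[0.018,0.0004,0.0003],"delta_rot":[0,0,0],"fingers":1},{"slide":[0.026,0,0],"delta_rot":[0,0,0],"fingers":1},{"slide":[0.026,0,0],"delta_rot":[0,0,0],"fingers":1},{"slide":[0.026,0,0],"delta_rot":[0,0,0],"fingers":1},{"slide":[0.022,0,0],"delta_rot":[0,0,0],"fingers":1},{"slide":[0.015,0,0],"delta_rot":[0,0,0],"fingers":1},{"slide":[0.009,0,0],"delta_rot":[0,0,0],"fingers":1},{"slide":[0,0,0],"delta_rot":[0,0,0],"fingers":1},{"slide":[0,0,0],"delta_rot":[0,0,0],"fingers":0.85},{"slide":[0,0,0],"delta_rot":[0,0,0],"fingers":0.75}]' 70
python3 -m inch '[{"slide":[0,0,0],"delta_rot":[0,0,0],"fingers":0.7},{"slide":[0,0,0],"delta_rot":[0,0,0],"fingers":0.66},{"slide":[0,0,0],"delta_rot":[0,0,0],"fingers":0.62},{"slide":[0,0,0],"delta_rot":[0,0,0],"fingers":0.57},{"slide":[0,0,0],"delta_rot":[0,0,0],"fingers":0.4},{"slide":[0,0,0],"delta_rot":[0,0,0],"fingers":0.2},{"slide":[0,0,0],"delta_rot":[0,0,0],"fingers":0},{"slide":[0,0,0],"delta_rot":[0,0,0],"fingers":0}]' 
python3 to.py 0.610 -0.104 0.15
```

```text
clock: 24.55
tool_pos: [0.4311, -0.2552, 0.0098]
ee_rot: [0.691, 0.152, -0.69, 0.154]
ft_force: [0.3, 0.6, 0.6]
gripper_width: 0.758
clock: 25.22
tool_pos: [0.4303, -0.2545, 0.0098]
ee_rot: [0.691, 0.153, -0.69, 0.153]
ft_force: [-3.4, 4.7, 12.6]
gripper_width: 0.606
tool shift [-0.1401 -0.0606 -0.2265] pos [ 0.4303 -0.2545  0.0098] F [-3.4  4.7 12.6] w 0.606 yaw -65.0 tilt [ 0.  0. -1.] q [-0.69  0.21  2.    0.    0.93  0.44]
```

```bash
python3 -m inch '[{"slide":[-0.005,0,0],"delta_rot":[0,0,0],"fingers":0},{"slide":[-0.014,0,0],"delta_rot":[0,0,0],"fingers":0},{"slide":[-0.025,0,0],"delta_rot":[0,0,0],"fingers":0},{"slide":[-0.03,0,0],"delta_rot":[0,0,0],"fingers":0},{"slide":[-0.025,0,0],"delta_rot":[0,0,0],"fingers":0},{"slide":[-0.015,-0.002,-0.008],"delta_rot":[0,0,0],"fingers":0},{"slide":[-0.006,-0.005,-0.018],"delta_rot":[0,0,0],"fingers":0},{"slide":[0,-0.007,-0.0265],"delta_rot":[0,0,0],"fingers":0},{"slide":[0,-0.007,-0.0265],"delta_rot":[0,0,0],"fingers":0},{"slide":[0,-0.007,-0.0265],"delta_rot":[0,0,0],"fingers":0}]'
python3 -m inch '[{"slide":[0,-0.007,-0.0265],"delta_rot":[0,0,0],"fingers":0},{"slide":[0,-0.007,-0.0265],"delta_rot":[0,0,0],"fingers":0},{"slide":[0,-0.007,-0.0265],"delta_rot":[0,0,0],"fingers":0},{"slide":[0,-0.007,-0.025],"delta_rot":[0,0,0],"fingers":0},{"slide":[0,-0.0046,-0.016],"delta_rot":[0,0,0],"fingers":0},{"slide":[0.015,0,0],"delta_rot":[0,0,0],"fingers":0},{"slide":[0.025,0,0],"delta_rot":[0,0,0],"fingers":0},{"slide":[0.025,0,0],"delta_rot":[0,0,0],"fingers":0},{"slide":[0.01,0,0],"delta_rot":[0,0,0],"fingers":0},{"slide":[0,0,0],"delta_rot":[0,0,0],"fingers":0}]'
python3 -m inch '[{"slide":[0,0,0],"delta_rot":[0,0,0],"fingers":0},{"slide":[0,0,0],"delta_rot":[0,0,0],"fingers":0}]'
python3 to.py 0.6095 -0.1035 0.0188
python3 - <<'E'
from h import *
import pickle
s=read_state();f=grab_frame("wrist");pickle.dump((f,s),open("w10.pkl","wb"))
g=grab_frame("scene");A=cv2.resize(f["color"][120:260,150:350,::-1],(480,336),interpolation=2);B=cv2.resize(g["color"][160:260,250:320,::-1],(235,336),interpolation=2)
cv2.imwrite("pics/w10.png",np.hstack([A,B]))
E
```

```text
clock: 26.05
tool_pos: [0.5141, -0.184, 0.1282]
ee_rot: [-0.69, -0.152, 0.69, -0.153]
ft_force: [-0.1, 0.0, -3.8]
gripper_width: 0.6
clock: 26.88
tool_pos: [0.6057, -0.1032, 0.049]
ee_rot: [-0.688, -0.154, 0.693, -0.151]
ft_force: [-1.7, 0.1, -4.6]
gripper_width: 0.603
clock: 27.05
tool_pos: [0.6102, -0.1047, 0.0548]
ee_rot: [0.691, 0.152, -0.69, 0.153]
ft_force: [0.1, -0.2, -3.7]
gripper_width: 0.605
tool shift [ 0.036  -0.0014  0.0002] pos [ 0.6102 -0.1047  0.0548] F [ 0.1 -0.2 -3.7] w 0.605 yaw -65.0 tilt [ 0.002 -0.001 -1.   ] q [-0.3   0.39  1.68 -0.    1.08  0.84]
```

View pics/w10.png

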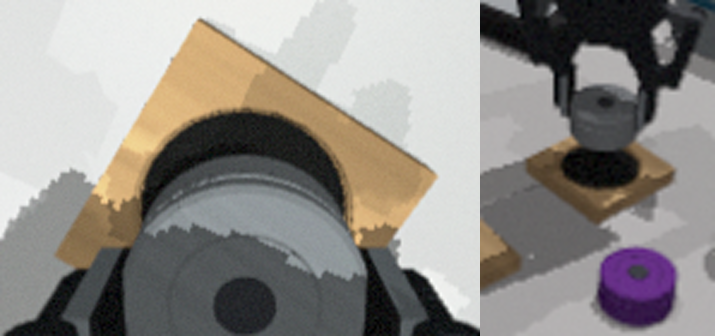

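Run:
```python
from h import *
import pickle
f,s=pickle.load(open("w10.pkl","rb"))
p=lambda u,v:[150+u/2.4,120+v/2.4]
c=back(f,[p(199,20),p(437,177),p(57,258)],.014,s)[:,:2]*1000
print("centre",(c[1]+c[2])/2, [np.linalg.norm(c[0]-c[1]),np.linalg.norm(c[0]-c[2])])
e=back(f,[p(247,107)],.014,s)[0];n=e[:2]+.032*np.array([-.907,-.422]);print("recess",n)
t=back(f,[p(245,305)],s["tool_pos"][2]+.018,s)[0];print("disc",t)
Rm=R.from_quat(s["ee_rot"]).as_matrix();d=np.r_[n-t[:2],0];print("shift",Rm.T@d)
```

```text
centre [ 609.62428254 -105.01187372] [np.float64(83.56720477019368), np.float64(84.38443416986533)]
recess [ 0.61175789 -0.10502068]
disc [ 0.61054581 -0.1047036   0.07276378]
shift [ 2.84925119e-06  7.98875613e-04 -9.65122260e-04]
```

```bash
python3 -m inch '[{"slide":[0.006,0.0003,0],"delta_rot":[0,0,0],"fingers":0},{"slide":[0.01,0,0],"delta_rot":[0,0,0],"fingers":0},{"slide":[0.008,0,0],"delta_rot":[0,0,0],"fingers":0},{"slide":[0.004,0,0],"delta_rot":[0,0,0],"fingers":0},{"slide":[0.002,0,0],"delta_rot":[0,0,0],"fingers":0},{"slide":[0.001,0,0],"delta_rot":[0,0,0],"fingers":0},{"slide":[0,0,0],"delta_rot":[0,0,0],"fingers":0},{"slide":[0,0,0],"delta_rot":[0,0,0],"fingers":0},{"slide":[0,0,0],"delta_rot":[0,0,0],"fingers":0}]'
python3 -m inch '[{"slide":[0.0007,0,0],"delta_rot":[0,0,0],"fingers":0},{"slide":[0.0007,0,0],"delta_rot":[0,0,0],"fingers":0},{"slide":[0,0,0],"delta_rot":[0,0,0],"fingers":0}]'
```

```text
clock: 27.9
tool_pos: [0.6097, -0.1046, 0.0226]
ee_rot: [0.691, 0.153, -0.69, 0.153]
ft_force: [0.6, -0.0, -4.1]
gripper_width: 0.6
clock: 28.15
tool_pos: [0.6093, -0.1045, 0.0208]
ee_rot: [0.69, 0.153, -0.69, 0.153]
ft_force: [-0.2, 0.1, -4.0]
gripper_width: 0.607
```

```bash
python3 -m inch '[{"slide":[0.0007,0,0],"delta_rot":[0,0,0],"fingers":0},{"slide":[0.0005,0,0],"delta_rot":[0,0,0],"fingers":0},{"slide":[0,0,0],"delta_rot":[0,0,0],"fingers":0}]'
python3 -m inch '[{"slide":[0.0006,0,0],"delta_rot":[0,0,0],"fingers":0},{"slide":[0,0,0],"delta_rot":[0,0,0],"fingers":0}]'
python3 -m inch '[{"slide":[0.0005,0,0],"delta_rot":[0,0,0],"fingers":0},{"slide":[0,0,0],"delta_rot":[0,0,0],"fingers":0}]'
```

```text
clock: 28.4
tool_pos: [0.6092, -0.1044, 0.0195]
ee_rot: [-0.69, -0.153, 0.69, -0.153]
ft_force: [0.4, -0.1, -4.1]
gripper_width: 0.605
clock: 28.57
tool_pos: [0.6093, -0.1045, 0.019]
ee_rot: [0.69, 0.153, -0.69, 0.153]
ft_force: [-0.5, -0.6, -4.4]
gripper_width: 0.603
clock: 28.73
tool_pos: [0.6094, -0.1045, 0.019]
ee_rot: [-0.69, -0.153, 0.69, -0.153]
ft_force: [-2.2, -0.1, 0.7]
gripper_width: 0.604
```

```bash
python3 -m inch '[{"slide":[0.0004,0,0],"delta_rot":[0,0,0],"fingers":0},{"slide":[0,0,0],"delta_rot":[0,0,0],"fingers":0}]'
python3 -m inch '[{"slide":[0,0,0],"delta_rot":[0,0,0],"fingers":0.62},{"slide":[0,0,0],"delta_rot":[0,0,0],"fingers":0.66},{"slide":[0,0,0],"delta_rot":[0,0,0],"fingers":0.7},{"slide":[0,0,0],"delta_rot":[0,0,0],"fingers":0.8},{"slide":[0,0,0],"delta_rot":[0,0,0],"fingers":0.85},{"slide":[0,0,0],"delta_rot":[0,0,0],"fingers":0.85},{"slide":[-0.01,0,0],"delta_rot":[0,0,0],"fingers":0.85},{"slide":[-0.02,0,0],"delta_rot":[0,0,0],"fingers":0.9},{"slide":[-0.03,0,0],"delta_rot":[0,0,0],"fingers":1},{"slide":[-0.03,0,0],"delta_rot":[0,0,0],"fingers":1}]'
python3 -m inch '[{"slide":[-0.03,0,0],"delta_rot":[0,0,0],"fingers":1},{"slide":[-0.03,0,0.015],"delta_rot":[0,0,0],"fingers":1},{"slide":[-0.03,0,0.03],"delta_rot":[0,0,0],"fingers":1},{"slide":[-0.03,0,0.03],"delta_rot":[0,0,0],"fingers":1},{"slide":[-0.02,0,0.03],"delta_rot":[0,0,0],"fingers":1},{"slide":[0,0.01,0.02],"delta_rot":[0,0,0],"fingers":1},{"slide":[0,0,0],"delta_rot":[0,0,0],"fingers":1},{"slide":[0,0,0],"delta_rot":[0,0,0],"fingers":1},{"slide":[0,0,0],"delta_rot":[0,0,0],"fingers":1}]'
python3 - <<'E'
from h import *
f=grab_frame("wrist");g=grab_frame("side")
A=cv2.resize(f["color"][:,:,::-1],(512,384));B=cv2.resize(g["color"][110:302,140:284,::-1],(288,384),interpolation=2)
cv2.imwrite("pics/fin.png",np.hstack([A,B]));print(read_state()["tool_pos"])
E
```

```text
clock: 28.9
tool_pos: [0.6094, -0.1045, 0.0189]
ee_rot: [-0.69, -0.153, 0.69, -0.153]
ft_force: [-4.2, 0.9, 4.8]
gripper_width: 0.605
clock: 29.73
tool_pos: [0.6085, -0.1042, 0.1088]
ee_rot: [-0.69, -0.153, 0.691, -0.152]
ft_force: [1.4, -0.9, -0.6]
gripper_width: 1.008
clock: 30.48
tool_pos: [0.5013, -0.1655, 0.2471]
ee_rot: [0.691, 0.153, -0.69, 0.153]
ft_force: [-0.2, 0.6, 0.3]
gripper_width: 1.001
[ 0.50142312 -0.16506661  0.24640044]
```

View pics/fin.png

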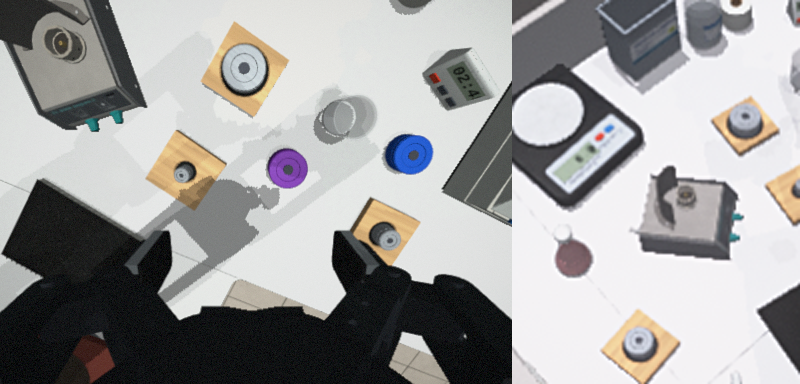

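All four weights sit in their recesses: a at (244,68), d at (185,172), c at (384,235), and b at (638,343) in the side crop. The beaker at (340,117) is upright, the flask at (573,255) is where it was, and the gripper is clear.

```bash
python3 -c "
from cell import *
print(job_done())"
```

```text
the job is handed in; nothing more can be done
None
```

I took the stack apart from the top (d, c, b, a) and set each weight in the recess made for it. The robot clock read about 30.5 s of the allowed 144 s.

- **Setting down:** I lowered each weight in steps of 1 mm or less until the wrist force showed light contact (at most about 11 N), then opened the fingers slowly.
- **Position:** Wrist-camera checks after release put b, c and d within about 1 mm of their recess centres. For a I only checked before lowering: the two camera estimates of its recess centre differed by about 2 mm, and its set-down position was within about 2.5 mm of both. The recess leaves 5 mm around it.
- **Final picture:** All four weights stand flat in their recesses. The beaker is upright and clear, the flask is where it was at the start, the purple and blue look-alikes were not touched, and the gripper is clear of everything.

No check failed.

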